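# Wedge the drooping oiler bed level

## Robot

A 6-joint arm with a two-finger parallel gripper is mounted at the origin on the work surface. World frame = base frame: x ahead of the robot, y to its left, z up, the work surface at z = 0. Lengths are in m, angles in rad, forces in N, time in s.
With the tool pointing down it reaches from about 0.425 to 0.95 m from the base axis. Payload 3.5 kg.
Tool frame: the origin (TCP) lies between the finger pads; the fingertips stand 11 mm ahead of it and the grasp point (between the pads) lies 8 mm behind it (ctrl.tcp_to_tips is the distance from the TCP to the fingertips, in m); z points along the fingers, y is the direction in which the jaws open and shut (so a half turn about z gives the same grasp; the last joint's range is limited). The gripper opens to 85 mm and grips with 20 to 120 N. Pads are 22 mm wide; open, the fingers measure 114 mm over their backs; the gripper's body (76 mm by 85 mm) begins 54 mm behind the grasp point. The pads swing forward as they close: fully open they stand 13 mm farther back than shut.
Start: joints at [-1.453, 0.286, 1.577, -0, 1.279, -0.15], TCP at [0.179, -0.651, 0.207] pointing down, gripper open.
Joint ranges: [-2.77, 2.77], [-0.9, 2.22], [0.21, 2.48], [-1.53, 4.67], [0.24, 2.81], [-2.84, 2.84]. Speed limits (rad/s): [2.79, 2.79, 3.14, 3.14, 3.14, 3.14].

## Interface

Orientations are given as a unit quaternion [x, y, z, w].
In Python, from plant import monitor, vision, workorder, ctrl gives the robot as it stands.
- The arm moves only by the tool jog_arm, never from a script. Its argument "series" is a list of rows, each a list of 4 numbers: the shift along the tool's x, y, z in m, then the turn about the tool's z in rad. In form: [[tx, ty, tz, spin], ...]. A call has exactly 8 rows; each row shifts and turns the pose as measured when the row begins, along the tool's axes as they then stand; what a row does not reach is not made up. A row lasts 1/12 s, in which the tool goes at most 41.7 mm and 7.16 degrees, less where a joint would pass 70% of its speed; a pose out of reach is approached as far as the arm can. A call is refused whole if a number of a shift passes 0.0417 or a number of a turn 0.125, either way. A call with a gripper value outside its range is refused whole. "grip" is the finger opening in m, from 0 to 0.0854, set as the call begins (left out, the last holds). The fingers move at their own pace and stop on an object; "grip_force" is the grip in N (left out, the last holds). Time passes only in rows, so rows that do not move let the fingers close, or fill a call up. It gives the time, the measured TCP pose, the force and the opening at its end, in the units of the state.
- monitor.get_state(): the state, without advancing time (a new reading comes with each control period).
- vision.read_camera(name): name is "scene" or "top"; returns the picture (400x640x3 uint8, red, green, blue); there is no depth.
- vision.get_calibration(name): a dict with "vfov" (degrees; the focal length in pixels is half the picture's height over the tangent of half this angle, whatever the lens; pixels are square), "cx", "cy" (the principal point, pixels), "D" ([k1, k2, p1, p2, k3] as OpenCV has them; the pictures are not rectified), "R" (3x3) and "t" (3): a world point X has camera coordinates R X + t. Camera axes: x right, y down, z forward; pixel columns grow to the right and rows downward; lengths in m; the calibration is good to about 2 mm. A picture is of the moment at which its call begins. get_calibration takes no time and is no camera call.
- workorder.sign_off(): hands the job in, once; it reports no verdict.
The state is a dict: "time": time; "qpos": joint angles; "dq": joint speeds; "joint_efforts": joint torques, N m; "eef_pos": TCP position; "tcp_rot": TCP orientation; "contact_force": force on the tool from outside, world axes, zero at the start; "wrist_torque": the same for the moment, N m; "opening": opening from 0.0 (shut) to 1.0 (fully open).
Only numpy, scipy, OpenCV 4.12 (cv2) and the standard library are available. Lean on these libraries where they do the work, as an engineer would, in place of code of your own. Each camera call takes 0.05 s, during which the arm holds its last target.

## Task

The hinged iron bed plate that carries the drip oiler has dropped at its front lip. Take the taller of the two tapered oak wedges and push it, thin end first, under the middle of the lip until the bed plate sits level, then let go and leave it there. Leave the lower wedge where it lies.

Things in the scene. Friction and masses are not known exactly. Their poses are not given: they have to be found in the camera images.
- tall_wedge: Taller oak wedge, loose, flat on its underside, 170 long, 40 wide, 0.13-0.27 kg; left or right of the bed (the wedges swap places). Heel block 57 high, flat-topped, 40 long (x -85 to -45 mm); then the top slopes straight to a 5 mm thick toe at x +85 (39 high at x 0). Origin: mid-length, centre of the underside; x to the thin toe, z up. Grip the heel across its 40 mm width (y).
- low_wedge: Lower oak wedge, to be left alone: same length, width, origin and axes, but the heel is only 28 mm high, too low to level the bed.
- bed_lip (a point): Middle of the underside of the bed plate's rolled lip (10 mm round bar, 130 long along y), its free edge nearest the robot; 12 mm up when dropped, 40 when level, then over the tall wedge's origin. x: from lip to hinge (160 mm), the way the wedge goes in; z: plate's normal. Stub feet 12 mm long below the lip's ends (y +-58): wedge goes between. An oiler stands 110 mm behind the lip, 85 tall.
- bed (a joint): Tilt of the bed plate (0.7 kg) about its hinge, rad: 0 level, negative = lip dropped (-0.175 at the start), positive = lip too high, wedge too far in (at most 0.15). It drops back by its weight if not held up. 1 mm of wedge travel under the lip changes it by about 0.0025.
Things that resemble listed ones, but are neither listed nor needed, are in the scene too. Leave any pink or white look-alike of the tall_wedge alone.

How it is judged:
By the outcome, as a careful person would: the job done as asked, in the order asked, and still so for the second after the job is handed in, with the robot touching nothing.
It also fails if it takes over 38 s, if anything falls off the work surface, if the arm or the gripper's body presses on something with over 40 N, if the wrist force passes 120 N, or if a joint passes its speed limit or range.

## Working session

There is one attempt and no reset: what is moved stays moved. The work goes in short steps, Python scripts to look and compute and a tool call to move; the robot and the scene stay as the last step left them, time stands still between calls to the robot, and variables do not carry over. Pictures are saved under pics/ and viewed, and the job is handed in when it is done.

Besides the shell and the picture viewer there is one more tool, called after "Emit:" by a JSON object that holds its "method" and its "body", one argument or row to a line. jog_arm: Moves the arm, as the interface text tells. Its arguments: {"type":"object","properties":{"series":{"type":"array","items":{"type":"array","items":{"type":"number"}}},"grip":{"type":"number"},"grip_force":{"type":"number"}},"required":["series"]}

```bash
ls; mkdir -p pics
python3 - <<'E'
from plant import monitor, vision, workorder, ctrl
import cv2
print(monitor.get_state(), ctrl.tcp_to_tips)
for n in("scene","top"):
    im=vision.read_camera(n); cv2.imwrite(f"pics/{n}0.png",im[:,:,::-1]); print(n,vision.get_calibration(n))
E
```

```text
pics
{'time': 0.0, 'qpos': array([-1.45296426e+00,  2.87200094e-01,  1.57819798e+00,  2.01492827e-05,
        1.27860084e+00, -1.50013348e-01]), 'dq': array([ 0.00137295, -0.00015892,  0.00161773,  0.00013207,  0.00062511,
       -0.00077306]), 'joint_efforts': array([-3.38397820e-05, -4.05977654e+01, -2.92628145e+01, -9.49890637e-05,
        5.81375265e-03,  2.01664371e-06]), 'eef_pos': array([ 0.1785807 , -0.65019894,  0.20591294]), 'tcp_rot': array([ 9.91045421e-01,  1.33519759e-01,  2.90011787e-05, -1.20281997e-03]), 'contact_force': array([ 0.59285511, -0.17742626,  0.32557656]), 'wrist_torque': array([-0.01834914, -0.06274706, -0.04656599]), 'opening': 0.9975155121768703} 0.011
scene {'vfov': 45.44395165497206, 'cx': 320.07407603847645, 'cy': 190.441224587629, 'D': array([-0.09448738,  0.        ,  0.        ,  0.        ,  0.        ]), 'R': array([[-0.36510759,  0.93096011,  0.00311687],
       [ 0.76519044,  0.301999  , -0.56857734],
       [-0.53026411, -0.2052069 , -0.82262391]]), 't': array([ 0.18779481, -0.40870585,  1.55666624])}
top {'vfov': 44.89785855680971, 'cx': 328.8459253807528, 'cy': 202.2752532428883, 'D': array([0.04366858, 0.        , 0.        , 0.        , 0.        ]), 'R': array([[ 0.02749271, -0.99957782,  0.00939905],
       [-0.98583331, -0.02866861, -0.16525981],
       [ 0.16545949, -0.00472246, -0.98620528]]), 't': array([-0.03086806,  0.55873583,  1.00181254])}
```

View pics/scene0.png

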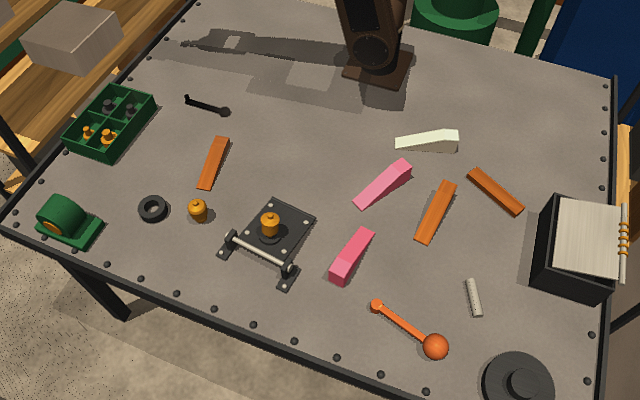

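View pics/top0.png

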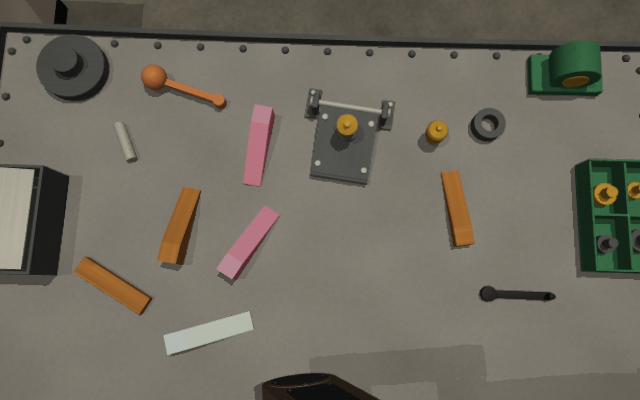

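The scene shows three orange-brown wedge-like bars, at top-view pixels A (179,226), B (112,286) and C (458,208). There are also two pink look-alikes, (258,145) and (248,243), and a white one at (208,333). The bed is at (345,145), with its hinge at the top and its lip near (340,182). I'll enlarge A, B and C to tell them apart.

Run:
```python
import cv2,numpy as np
s=cv2.imread("pics/scene0.png");t=cv2.imread("pics/top0.png")
f=lambda im,x,y,w,h:cv2.resize(im[y:y+h,x:x+w],(400,300),interpolation=cv2.INTER_CUBIC)
a=np.vstack([np.hstack([f(s,400,160,133,100),f(s,150,120,133,100)]),np.hstack([f(t,70,180,160,120),f(t,300,80,192,144)])])
cv2.imwrite("pics/crop0.png",a)
cv2.imwrite("pics/crop1.png",np.hstack([f(s,210,180,120,90),f(t,290,80,120,90)]))
```

```text
(no output)
```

View pics/crop0.png

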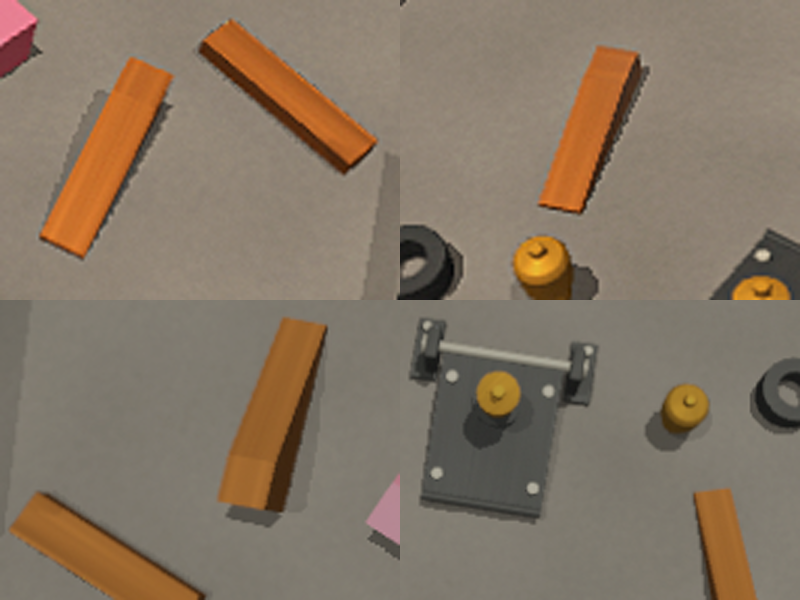

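View pics/crop1.png

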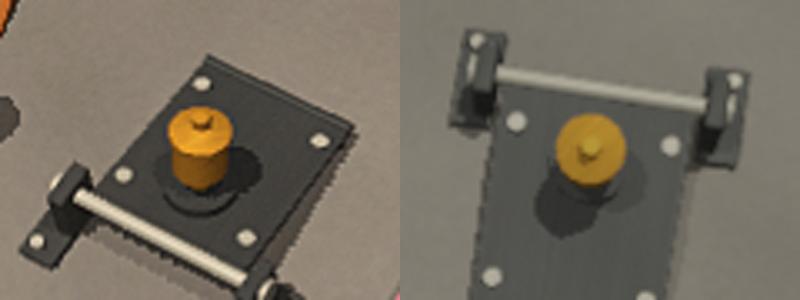

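```bash
cat > h.py <<'E'
import numpy as np,cv2
from plant import vision
def cal(n):
    c=vision.get_calibration(n); f=200/np.tan(np.radians(c["vfov"]/2))
    return np.array([[f,0,c["cx"]],[0,f,c["cy"]],[0,0,1]]),c["D"],c["R"],c["t"]
def ray(n,p):
    K,D,R,t=cal(n); u=cv2.undistortPoints(np.array([[p]],float),K,D)[0,0]
    d=R.T@np.array([*u,1]); return -R.T@t,d/np.linalg.norm(d)
def plane(n,p,z):
    o,d=ray(n,p); return o+d*(z-o[2])/d[2]
def tri(ps,pt):
    o1,d1=ray("scene",ps);o2,d2=ray("top",pt)
    a=np.linalg.lstsq(np.stack([d1,-d2],1),o2-o1,rcond=None)[0]
    p,q=o1+a[0]*d1,o2+a[1]*d2; return (p+q)/2,np.linalg.norm(p-q)
def proj(n,X):
    K,D,R,t=cal(n); return cv2.projectPoints(np.array(X,float).reshape(-1,3),cv2.Rodrigues(R)[0],t,K,D)[0][:,0]
E
python3 - <<'E'
from h import *
np.set_printoptions(precision=4,suppress=True)
for nm,s,t in [("A heel L",(457.3,185),(157.6,259.6)),("A heel R",(443.3,179.3),(176.4,263.6)),("A toe L",(428,245.7),(183,187)),("A toe R",(413.3,239.3),(200.8,190.8)),
 ("lip L",(316.5,216.6-8),(310,174.6)),("lip R",(271.5,197),(367.2,184.7)),("C heelL",(229,138),(454,245)),("C heel R",(216,136),(474,243))]: print(nm,*tri(s,t))
for p in ((310,174.6),(367.2,184.7)): print(plane("top",p,.017))
for n in("scene","top"):
    im=cv2.imread(f"pics/{n}0.png"); h=cv2.cvtColor(im,cv2.COLOR_BGR2HSV)
    m=cv2.inRange(h,(3,120,40),(20,255,255))
    for c in cv2.findContours(m,0,2)[0]:
        if cv2.contourArea(c)>300: print(n,cv2.minAreaRect(c),cv2.approxPolyDP(c,2.5,True)[:,0].tolist())
s=cv2.imread("pics/scene0.png");t=cv2.imread("pics/top0.png")
cv2.imwrite("pics/c2.png",np.hstack([cv2.resize(s[190:250,250:330],(400,300)),cv2.resize(t[140:200,295:375],(400,300))]))
E
```

```text
A heel L [0.4256 0.34   0.0585] 0.004339855792436895
A heel R [0.4183 0.302  0.0548] 0.004804277465970273
A toe L [0.5915 0.3155 0.004 ] 0.003084462298131667
A toe R [ 0.5847  0.2765 -0.0004] 0.003360550961106039
lip L [0.6182 0.0293 0.0499] 0.0033503306832068846
lip R [ 0.6071 -0.0999  0.0151] 0.00063966870759969
C heelL [ 0.4766 -0.2899  0.0283] 0.0013691008229068655
C heel R [ 0.4817 -0.3319  0.0257] 0.0030080105334899417
[0.6262 0.0289 0.017 ]
[ 0.6068 -0.1001  0.017 ]
scene ((407.2140197753906, 330.07586669921875), (91.83500671386719, 25.69260025024414), 30.141386032104492) [[371, 301], [372, 312], [382, 313], [422, 342], [428, 357], [439, 359], [447, 353], [448, 344], [443, 336], [436, 333], [426, 336], [384, 306], [381, 300], [375, 298]]
scene ((269.5, 224.5), (25.0, 19.0), 90.0) [[267, 212], [260, 220], [262, 232], [270, 237], [278, 230], [279, 217]]
scene ((197.0, 210.5), (23.0, 20.0), 90.0) [[193, 199], [188, 204], [188, 211], [196, 221], [203, 222], [206, 205], [200, 199]]
scene ((435.40008544921875, 211.70001220703125), (16.54690170288086, 67.9764633178711), 26.5650501251
[... 1774 characters left out ...]
85562133789, 21.108482360839844), 79.69515228271484) [[442, 172], [453, 244], [474, 243], [458, 171]]
top ((435.25006103515625, 131.75), (19.798988342285156, 24.748737335205078), 45.0) [[443, 122], [436, 120], [429, 124], [425, 133], [427, 141], [436, 143], [447, 134]]
top ((346.7500305175781, 124.75001525878906), (20.50609588623047, 21.21320343017578), 45.0) [[349, 114], [342, 115], [337, 121], [339, 132], [345, 136], [352, 134], [357, 126], [355, 118]]
top ((183.4482879638672, 88.87931060791016), (90.24793243408203, 23.583309173583984), 21.801406860351562) [[142, 71], [144, 84], [152, 89], [165, 85], [210, 100], [218, 108], [226, 104], [220, 94], [213, 95], [169, 80], [158, 66], [149, 65]]
```

View pics/c2.png

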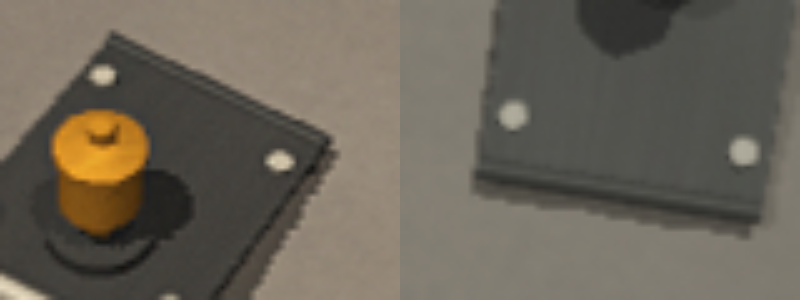

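Labelling the candidates:
- **A** (179,226): the heel top triangulates to about 57 mm and the toe to near 0, so this is the tall wedge.
- **C** (458,208): the heel is about 27 mm, so this is the low wedge.
- **B** (112,286): a bar of even thickness, so a look-alike.

The enlarged crop agrees. Next I'll work out poses.

Run:
```python
from h import *
from plant import monitor
from scipy.spatial.transform import Rotation as R
np.set_printoptions(precision=4,suppress=True)
for nm,s,t in [("lip L",(316,217),(309.8,175.6)),("lip R",(272.4,196.8),(367,183.6))]: print(nm,*tri(s,t))
l,r=[plane("top",p,.018) for p in((309.8,175.6),(367,183.6))]; print("top lip mid",(l+r)/2,"yaw",np.arctan2(-(l-r)[0],(l-r)[1]),np.linalg.norm(l-r))
l,r=[plane("top",p,.045) for p in((319.2,102.6),(382,111.7))]; print("hinge mid",(l+r)/2,"yaw",np.arctan2(-(l-r)[0],(l-r)[1]))
for n,P in(("top",[(157.6,260),(176.4,263.6),(183,187),(200.8,190.5)]),("scene",[(457.3,184.5),(444,179),(427,245.5),(413,238.8)])):
    a=[plane(n,p,z) for p,z in zip(P,(.057,.057,.005,.005))]; h=(a[0]+a[1])/2;t=(a[2]+a[3])/2;d=(t-h)[:2];L=np.linalg.norm(d)
    print(n,"heel",h,"toe",t,"len",L,"yaw",np.arctan2(d[1],d[0]),"grip",t[:2]-d/L*.150,np.linalg.norm((a[0]-a[1])[:2]))
print(R.from_quat(monitor.get_state()["tcp_rot"]).as_matrix())
```

```text
lip L [0.6232 0.0303 0.0182] 0.002351269056477041
lip R [ 0.6083 -0.0979  0.0191] 0.003242092933469483
top lip mid [ 0.6164 -0.0351  0.018 ] yaw -0.11257166414514852 0.12955558944705245
hinge mid [ 0.777  -0.0578  0.045 ] yaw -0.12020324613145343
top heel [0.4222 0.3186 0.057 ] toe [0.5883 0.2936 0.005 ] len 0.16796475503593425 yaw -0.14941356436863443 grip [0.4399 0.3159] 0.03983922278368405
scene heel [0.4194 0.3237 0.057 ] toe [0.5889 0.2957 0.005 ] len 0.17175448814828942 yaw -0.16387193948942383 grip [0.4409 0.3201] 0.0364286931851671
[[ 0.9643  0.2646 -0.0003]
 [ 0.2646 -0.9643  0.0021]
 [ 0.0003 -0.0021 -1.    ]]
```

Emit:
{"method": "jog_arm", "body": {
  "series": [
    [0.027,-0.023,0,0.053],
    [0.027,-0.023,0,0.053],
    [0.027,-0.023,0,0.053],
    [0.027,-0.023,0,0.053],
    [0.027,-0.023,0,0.053],
    [0.027,-0.023,0,0.053],
    [0.027,-0.023,0,0.053],
    [0.027,-0.023,0,0.053]
  ],
  "grip": 0.085,
  "grip_force": 60
}}

```text
time: 0.77
eef_pos: [0.3786, -0.4465, 0.1995]
tcp_rot: [0.995, -0.095, -0.003, -0.005]
contact_force: [-0.6, -1.0, 0.6]
opening: 0.999
```

Emit:
{"method": "jog_arm", "body": {
  "series": [
    [0.008,-0.04,0,0],
    [0.008,-0.04,0,0],
    [0.008,-0.04,0,0],
    [0.006,-0.04,0,0],
    [0.004,-0.041,0,0],
    [0.002,-0.041,0,0],
    [0,-0.041,0,0],
    [0,-0.041,0,0]
  ]
}}

```text
time: 1.43
eef_pos: [0.4775, -0.1297, 0.1983]
tcp_rot: [0.995, -0.097, -0.004, -0.006]
contact_force: [0.6, 1.2, -0.1]
opening: 0.994
```

Emit:
{"method": "jog_arm", "body": {
  "series": [
    [-0.002,-0.041,0,0],
    [-0.002,-0.041,0,0],
    [-0.004,-0.041,0,0],
    [-0.006,-0.041,0,0],
    [-0.01,-0.04,0,0],
    [-0.01,-0.04,0,0],
    [-0.01,-0.04,0,0],
    [0,-0.04,0,0]
  ]
}}

```text
time: 2.1
eef_pos: [0.4919, 0.2019, 0.2001]
tcp_rot: [0.995, -0.097, -0.006, -0.006]
contact_force: [1.2, -0.2, -0.1]
opening: 0.995
```

Emit:
{"method": "jog_arm", "body": {
  "series": [
    [-0.018,-0.026,0,-0.01],
    [-0.018,-0.026,0,-0.01],
    [-0.018,-0.026,0,-0.01],
    [-0.018,-0.026,0,-0.008],
    [0,0,0.03,0],
    [0,0,0.03,0],
    [0,0,0.02,0],
    [0,0,0.0,0]
  ]
}}

```text
time: 2.77
eef_pos: [0.4327, 0.3336, 0.1193]
tcp_rot: [0.997, -0.07, -0.005, -0.008]
contact_force: [0.0, -0.7, -0.6]
opening: 0.999
```

```bash
cat > look.py <<'E'
import sys
from h import *
from plant import monitor
from scipy.spatial.transform import Rotation as R
np.set_printoptions(precision=4,suppress=True)
def st():
    s=monitor.get_state();M=R.from_quat(s["tcp_rot"]).as_matrix()
    print("t",s["time"],"pos",s["eef_pos"],"yaw",np.arctan2(M[1,0],M[0,0]),"z",M[:,2],"F",s["contact_force"],"q6",s["qpos"][5]);return s,M
def to(w,yaw):
    s,M=st(); print("tool delta",M.T@(np.array(w)-s["eef_pos"]),"spin",np.arctan2(M[1,0],M[0,0])-yaw)
def pics(tag,bs,bt):
    ims=[vision.read_camera("scene")[:,:,::-1],vision.read_camera("top")[:,:,::-1]]
    for n,i in zip(("scene","top"),ims): cv2.imwrite(f"pics/{n}{tag}.png",i)
    cv2.imwrite(f"pics/v{tag}.png",np.hstack([cv2.resize(i[y:y+h,x:x+w],(400,int(400*h/w)),interpolation=cv2.INTER_CUBIC) for i,(x,y,w,h) in zip(ims,(bs,bt))]))
E
python3 - <<'E'
from look import *
pics("1",(360,120,160,160),(100,160,160,160)); to((.440,.317,.022),-.155)
for n in ("scene","top"): print(proj(n,[.440,.317,.057]))
E
```

```text
t 2.8667 pos [0.4352 0.3344 0.1233] yaw -0.14127713612020604 z [-0.0034  0.02   -0.9998] F [ 0.3523 -0.8529 -0.3491] q6 2.1621840835025505
tool delta [0.0078 0.0185 0.1009] spin 0.013722863879793962
[[446.3449 187.0353]]
[[168.4994 253.2172]]
```

View pics/v1.png

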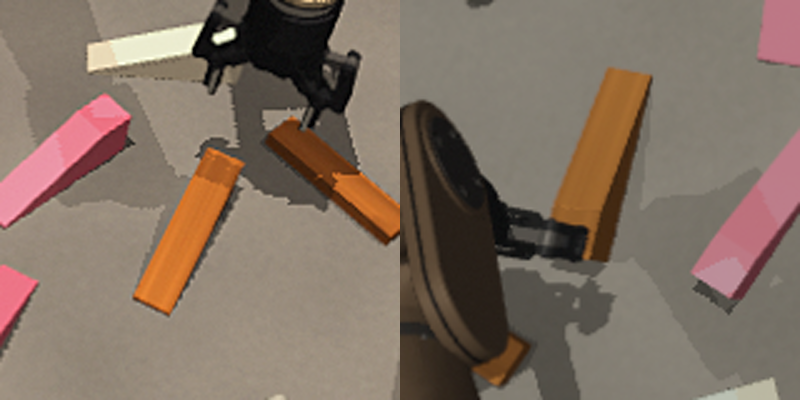

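Run:
```python
from look import *
for p in [(83,258),(91,259),(150,297),(142,312),(137,313),(75,273)]: print(p,plane("top",p,.02)[:2])
for p in [(478,167),(467,173),(467,178),(513,217),(523,209)]: print(p,plane("scene",p,.02)[:2])
u=np.array([np.cos(.155),-np.sin(.155)]);v=np.array([np.sin(.155),np.cos(.155)]);c=np.array([.44,.317])
for a in(-.012,.012): print("finger outer",c+.057*v+a*u,"inner",c+.04*v+a*u)
```

```text
(83, 258) [0.4274 0.5087]
(91, 259) [0.4256 0.4917]
(150, 297) [0.3484 0.3597]
(142, 312) [0.3171 0.3734]
(137, 313) [0.3148 0.3836]
(75, 273) [0.3953 0.5216]
(478, 167) [0.3127 0.3859]
(467, 173) [0.3445 0.3614]
(467, 178) [0.3613 0.3647]
(513, 217) [0.4399 0.5018]
(523, 209) [0.4055 0.5231]
finger outer [0.4369 0.3752] inner [0.4343 0.3584]
finger outer [0.4607 0.3715] inner [0.458  0.3547]
```

Emit:
{"method": "jog_arm", "body": {
  "series": [
    [0.008,0.018,0,0.014],
    [0,0,0,0],
    [0,0,0.025,0],
    [0,0,0.025,0],
    [0,0,0.025,0],
    [0,0,0.015,0],
    [0,0,0.005,0],
    [0,0,0,0]
  ]
}}

```text
time: 3.53
eef_pos: [0.4551, 0.3219, 0.0428]
tcp_rot: [0.997, -0.08, 0.011, -0.018]
contact_force: [0.2, -0.1, -0.0]
opening: 0.998
```

Run:
```python
from look import *
to((.440,.317,.022),-.155)
```

```text
t 3.5333 pos [0.4551 0.3219 0.0428] yaw -0.16125283452120207 z [ 0.0253  0.0342 -0.9991] F [ 0.2436 -0.1072 -0.0269] q6 2.1385809257149404
tool delta [-0.0145  0.008   0.0202] spin -0.006252834521202066
```

Emit:
{"method": "jog_arm", "body": {
  "series": [
    [-0.007,0.004,0,-0.003],
    [-0.007,0.004,0,-0.003],
    [0,0,0.004,0],
    [0,0,0.004,0],
    [0,0,0.004,0],
    [0,0,0.004,0],
    [0,0,0.003,0],
    [0,0,0,0]
  ]
}}

```text
time: 4.2
eef_pos: [0.4438, 0.3188, 0.0294]
tcp_rot: [0.997, -0.077, 0.017, -0.021]
contact_force: [0.1, 0.7, -0.3]
opening: 0.997
```

Run:
```python
from look import *
pics("2",(360,120,160,160),(100,160,160,160));to((.440,.317,.022),-.155)
```

```text
t 4.3 pos [0.444  0.3189 0.0298] yaw -0.1550829387007006 z [ 0.0378  0.0402 -0.9985] F [ 0.1029  0.0238 -0.2126] q6 2.1336976186502254
tool delta [-0.004   0.0028  0.0075] spin -8.293870070061327e-05
```

View pics/v2.png

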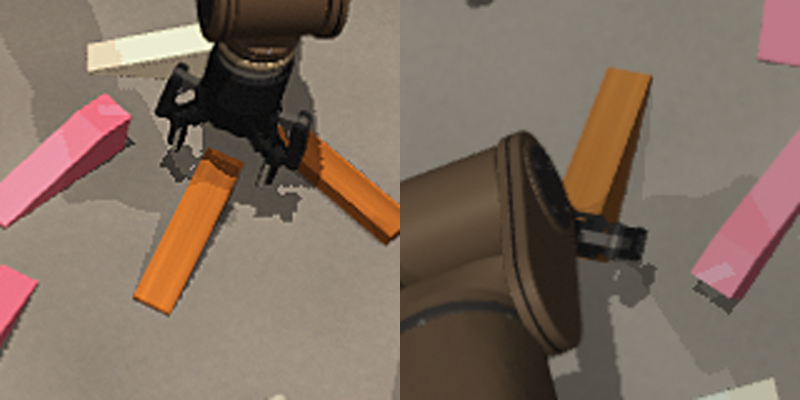

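Emit:
{"method": "jog_arm", "body": {
  "series": [
    [-0.004,0.003,0.003,0],
    [-0.001,0.001,0.003,0],
    [0,0,0.003,0],
    [0,0,0,0],
    [0,0,0,0],
    [0,0,0,0],
    [0,0,0,0],
    [0,0,0,0]
  ]
}}

```text
time: 4.97
eef_pos: [0.4384, 0.3158, 0.0194]
tcp_rot: [0.997, -0.077, 0.017, -0.021]
contact_force: [0.2, 0.1, 0.4]
opening: 0.994
```

Emit:
{"method": "jog_arm", "body": {
  "series": [
    [0,0,0,0],
    [0,0,0,0],
    [0,0,0,0],
    [0,0,0,0],
    [0,0,0,0],
    [0,0,0,0],
    [0,0,0,0],
    [0,0,0,0]
  ],
  "grip": 0.03,
  "grip_force": 60
}}

```text
time: 5.63
eef_pos: [0.4394, 0.3165, 0.0205]
tcp_rot: [0.997, -0.077, 0.018, -0.022]
contact_force: [-0.1, 0.4, 0.4]
opening: 0.451
```

Run:
```python
from look import *
to((.440,.317,.022),-.155)
```

```text
t 5.6333 pos [0.4394 0.3165 0.0205] yaw -0.15537376252296045 z [ 0.0397  0.0416 -0.9983] F [-0.104   0.4343  0.3673] q6 2.131902434926258
tool delta [ 0.0006 -0.0006 -0.0015] spin -0.0003737625229604524
```

Emit:
{"method": "jog_arm", "body": {
  "series": [
    [0,0,-0.008,0],
    [0,0,-0.015,0],
    [0,0,-0.015,0],
    [0,0,-0.015,0],
    [0,0,-0.015,0],
    [0,0,-0.015,0],
    [0,0,-0.01,0],
    [0,0,0,0]
  ],
  "grip": 0.02
}}

```text
time: 6.3
eef_pos: [0.4287, 0.309, 0.1124]
tcp_rot: [0.997, -0.077, 0.01, -0.018]
contact_force: [0.1, -0.2, -1.9]
opening: 0.452
```

Run:
```python
from look import *
pics("3",(360,120,160,160),(100,160,160,160));to((.452,-.015,.1),-.12)
```

```text
t 6.4 pos [0.4276 0.3085 0.1102] yaw -0.15533601938823058 z [ 0.0192  0.0321 -0.9993] F [ 0.0675  0.3924 -2.5891] q6 2.13436249555744
tool delta [0.074  0.3161 0.0003] spin -0.03533601938823058
```

View pics/v3.png

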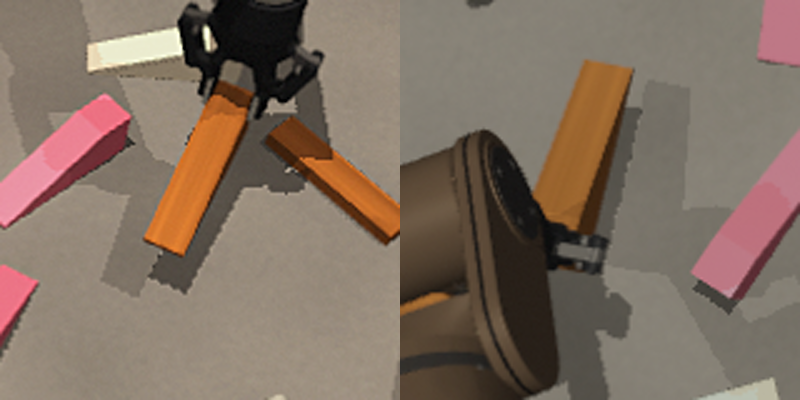

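The wedge is held and lifted: its toe is at about (590,63) in the top crop, with its shadow detached. Carrying it across now.

Emit:
{"method": "jog_arm", "body": {
  "series": [
    [0.004,0.015,0,-0.003],
    [0.005,0.022,0,-0.003],
    [0.005,0.022,0,-0.003],
    [0.005,0.022,0,-0.003],
    [0.005,0.022,0,-0.003],
    [0.005,0.022,0,-0.003],
    [0.005,0.022,0,-0.003],
    [0.005,0.022,0,-0.003]
  ]
}}

```text
time: 7.07
eef_pos: [0.4343, 0.1311, 0.0938]
tcp_rot: [0.998, -0.061, -0.001, -0.015]
contact_force: [0.8, 0.3, -3.2]
opening: 0.45
```

Emit:
{"method": "jog_arm", "body": {
  "series": [
    [0.005,0.022,0,-0.003],
    [0.005,0.022,0,-0.003],
    [0.005,0.022,0,-0.003],
    [0.005,0.022,0,-0.003],
    [0.005,0.02,0,0],
    [0.004,0.018,0,0],
    [0,0.005,0,0],
    [0,0,0,0]
  ]
}}

```text
time: 7.73
eef_pos: [0.4396, -0.0116, 0.0784]
tcp_rot: [0.998, -0.057, -0.011, -0.015]
contact_force: [-0.1, 0.3, -2.6]
opening: 0.45
```

Run:
```python
from look import *
to((.452,-.015,.1),-.12)
```

```text
t 7.7333 pos [ 0.4396 -0.0116  0.0784] yaw -0.1136769861969286 z [-0.0208  0.0308 -0.9993] F [-0.1378  0.2655 -2.6328] q6 1.3965457183212897
tool delta [ 0.0121  0.0014 -0.0219] spin 0.0063230138030713895
```

Emit:
{"method": "jog_arm", "body": {
  "series": [
    [0,0,0.007,0],
    [0,0,0.007,0],
    [0,0,0.007,0],
    [0,0,0.007,0],
    [0,0,0.007,0],
    [0,0,0.005,0],
    [0,0,0,0],
    [0,0,0,0]
  ]
}}

```text
time: 8.4
eef_pos: [0.435, -0.0053, 0.0307]
tcp_rot: [0.998, -0.055, -0.015, -0.016]
contact_force: [0.5, 0.3, -2.7]
opening: 0.45
```

Run:
```python
from look import *
pics("4",(230,140,160,120),(260,140,160,120));to((.452,-.015,.0205),-.12)
```

```text
t 8.5 pos [ 0.4353 -0.0055  0.0311] yaw -0.10924297473513017 z [-0.0277  0.0338 -0.999 ] F [ 1.0465 -0.115  -2.8334] q6 1.3976580442088382
tool delta [0.018  0.0079 0.0098] spin 0.010757025264869824
```

View pics/v4.png

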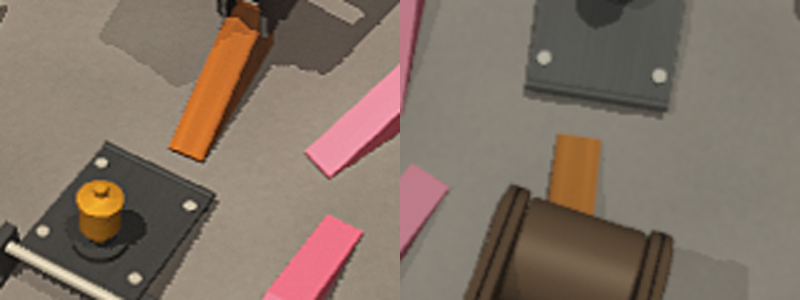

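Emit:
{"method": "jog_arm", "body": {
  "series": [
    [0,0.004,0,0.005],
    [0,0.004,0,0.005],
    [0,0,0.003,0],
    [0,0,0.003,0],
    [0,0,0,0],
    [0,0,0,0],
    [0,0,0,0],
    [0,0,0,0]
  ]
}}

```text
time: 9.17
eef_pos: [0.4373, -0.0152, 0.0275]
tcp_rot: [0.998, -0.061, -0.011, -0.015]
contact_force: [-1.4, -0.8, -0.8]
opening: 0.45
```

Emit:
{"method": "jog_arm", "body": {
  "series": [
    [0,0,0,0],
    [0,0,0,0],
    [0,0,0,0],
    [0,0,0,0],
    [0,0,0,0],
    [0,0,0,0],
    [0,0,0,0],
    [0,0,0,0]
  ],
  "grip": 0.055
}}

```text
time: 9.83
eef_pos: [0.4393, -0.0157, 0.0289]
tcp_rot: [0.998, -0.061, -0.009, -0.015]
contact_force: [-1.1, 0.2, -0.2]
opening: 0.647
```

Run:
```python
from look import *
pics("5",(230,140,160,120),(260,140,160,120));to((.452,-.015,.0205),-.12)
for n in("scene","top"):
    im=cv2.imread(f"pics/{n}5.png"); h=cv2.cvtColor(im,cv2.COLOR_BGR2HSV)
    m=cv2.inRange(h,(3,120,40),(20,255,255))
    for c in cv2.findContours(m,0,2)[0]:
        x,y=cv2.boundingRect(c)[:2]
        if cv2.contourArea(c)>150 and 290<x<350 and 150<y<250: print(n,c[:,0].tolist() and cv2.approxPolyDP(c,1.5,True)[:,0].tolist())
```

```text
t 9.9333 pos [ 0.4392 -0.0157  0.0289] yaw -0.12110877291431377 z [-0.0164  0.0309 -0.9994] F [0.6373 0.339  0.2318] q6 1.3886910557630925
tool delta [ 0.0127 -0.002   0.0082] spin -0.0011087729143137715
top [[328, 193], [324, 219], [341, 225], [344, 195]]
```

View pics/v5.png

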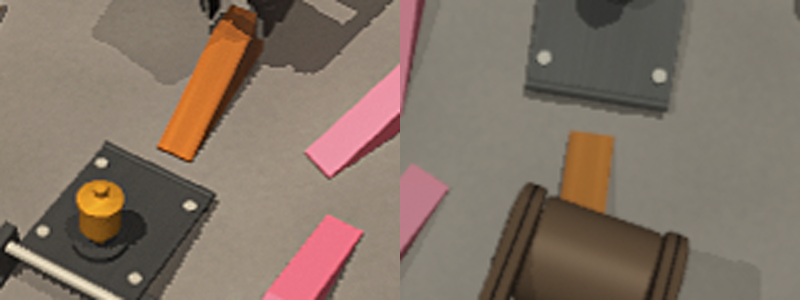

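Run:
```python
from look import *
# edge fit on orange mask rows in top view
im=cv2.imread("pics/top5.png"); h=cv2.cvtColor(im,cv2.COLOR_BGR2HSV); m=cv2.inRange(h,(3,120,40),(20,255,255))
f=lambda p: next(X for X in [plane("top",p,0.005)])
toe=[]; 
for r in range(197,213,3):
    c=np.where(m[r,315:355])[0]+315
    P=[]
    for x in (c.min()-.0,c.max()+1.):
        z=.005
        for _ in range(10):
            X=plane("top",(x,r+.5),z); s=(np.array([.5883,0])[0]*0+TOE-X[0])/.993 if 'TOE' in globals() else 0
            z=.005+.4*max(s,0)
        P.append(X)
    if 'TOE' not in globals(): TOE=plane("top",(336.4,193.6),.005)[0]
    print(r,c.min(),c.max(),(P[0]+P[1])/2,(P[0]-P[1])[1])
print("toe",plane("top",(336.4,193.6),.005))
print("scene toe",plane("scene",(230+175/2.5,140+154/2.5),.005), "lip mid scene",(plane("scene",(316,217),.02)+plane("scene",(272.4,196.8),.02))/2,"top lip",(plane("top",(309.8,175.6),.018)+plane("top",(367,183.6),.018))/2)
```

```text
197 327 344 [ 0.5778 -0.0311  0.005 ] 0.04061792053069471
200 327 344 [ 0.5697 -0.0311  0.0119] 0.04032722513718007
203 326 343 [ 0.5624 -0.029   0.0148] 0.04017127318537727
206 326 343 [ 0.5551 -0.0291  0.0177] 0.04001975611100979
209 325 343 [ 0.5479 -0.0282  0.0207] 0.04208235259312562
212 325 342 [ 0.5407 -0.0272  0.0235] 0.039716374415233444
toe [ 0.5867 -0.0318  0.005 ]
scene toe [ 0.5869 -0.0279  0.005 ] lip mid scene [ 0.6161 -0.0321  0.02  ] top lip [ 0.6164 -0.0351  0.018 ]
```

Emit:
{"method": "jog_arm", "body": {
  "series": [
    [0,0,0.004,0],
    [0,0,0.004,0],
    [0,0,0,0],
    [0,0,0,0],
    [0,0,0,0],
    [0,0,0,0],
    [0,0,0,0],
    [0,0,0,0]
  ]
}}

```text
time: 10.6
eef_pos: [0.4387, -0.0153, 0.0195]
tcp_rot: [0.998, -0.061, -0.01, -0.015]
contact_force: [-1.3, -0.2, -0.1]
opening: 0.641
```

Emit:
{"method": "jog_arm", "body": {
  "series": [
    [0,0,0,0],
    [0,0,0,0],
    [0,0,0,0],
    [0,0,0,0],
    [0,0,0,0],
    [0,0,0,0],
    [0,0,0,0],
    [0,0,0,0]
  ],
  "grip": 0.03,
  "grip_force": 40
}}

```text
time: 11.27
eef_pos: [0.439, -0.0153, 0.02]
tcp_rot: [0.998, -0.061, -0.009, -0.015]
contact_force: [-0.7, 0.1, 0.1]
opening: 0.455
```

Run:
```python
from look import *
s,M=st(); print(M)
```

```text
t 11.2667 pos [ 0.439  -0.0153  0.02  ] yaw -0.12098151315628829 z [-0.0168  0.0309 -0.9994] F [-0.7181  0.0992  0.0917] q6 1.3884222591496715
[[ 0.9925 -0.1212 -0.0168]
 [-0.1207 -0.9922  0.0309]
 [-0.0204 -0.0287 -0.9994]]
```

Emit:
{"method": "jog_arm", "body": {
  "series": [
    [0.005,0,-0.0002,0],
    [0.005,0,-0.0002,0],
    [0.005,0,-0.0002,0],
    [0.005,0,-0.0002,0],
    [0.005,0,-0.0002,0],
    [0.005,0,-0.0002,0],
    [0.005,0,-0.0002,0],
    [0,0,0,0]
  ]
}}

```text
time: 11.93
eef_pos: [0.4748, -0.0197, 0.0201]
tcp_rot: [0.998, -0.06, -0.013, -0.015]
contact_force: [0.2, -0.6, -1.5]
opening: 0.461
```

Run:
```python
from look import *
s,M=st()
```

```text
t 11.9333 pos [ 0.4748 -0.0197  0.0201] yaw -0.12043032495178889 z [-0.0233  0.0317 -0.9992] F [ 0.1601 -0.5673 -1.5337] q6 1.4019768690721723
```

Emit:
{"method": "jog_arm", "body": {
  "series": [
    [0.006,0,-0.0001,0],
    [0.006,0,-0.0001,0],
    [0.006,0,-0.0001,0],
    [0.006,0,-0.0001,0],
    [0.006,0,-0.0001,0],
    [0.006,0,-0.0001,0],
    [0.006,0,-0.0001,0],
    [0,0,0,0]
  ]
}}

```text
time: 12.6
eef_pos: [0.4956, -0.0202, 0.0188]
tcp_rot: [0.997, -0.056, -0.049, -0.018]
contact_force: [3.0, 0.2, -1.5]
opening: 0.455
```

Run:
```python
from look import *
pics("6",(230,140,160,120),(260,100,160,120))
s,M=st()
```

```text
t 12.7 pos [ 0.4956 -0.0202  0.0187] yaw -0.1113608848564435 z [-0.0938  0.0423 -0.9947] F [-3.4202  0.1592  2.4757] q6 1.4158598106546423
```

View pics/v6.png

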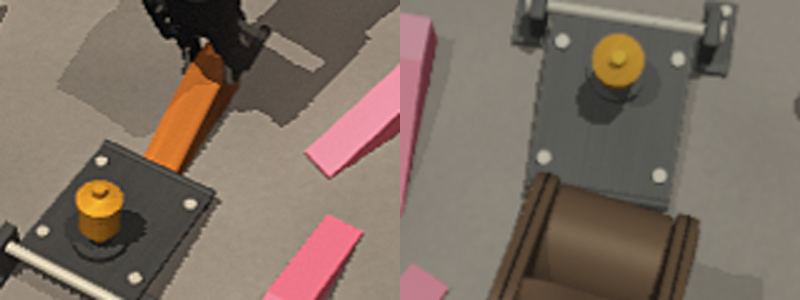

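Under load the tool pitched by about 0.09 rad while pushing. The wedge is centred and entering under the lip. I'll use fewer, larger steps and cancel the sink.

Emit:
{"method": "jog_arm", "body": {
  "series": [
    [0.018,0,-0.0018,0.005],
    [0.018,0,-0.0018,0.004],
    [0,0,0,0],
    [0,0,0,0],
    [0,0,0,0],
    [0,0,0,0],
    [0,0,0,0],
    [0,0,0,0]
  ]
}}

```text
time: 13.37
eef_pos: [0.5203, -0.022, 0.0179]
tcp_rot: [0.996, -0.06, -0.065, -0.02]
contact_force: [-2.4, 0.4, 1.5]
opening: 0.458
```

Run:
```python
from look import *
pics("7",(230,140,160,120),(260,100,160,120))
s,M=st()
```

```text
t 13.4667 pos [ 0.5204 -0.022   0.018 ] yaw -0.11778377529200434 z [-0.1269  0.0475 -0.9908] F [-0.9888  0.6047  1.598 ] q6 1.434958118497242
```

View pics/v7.png

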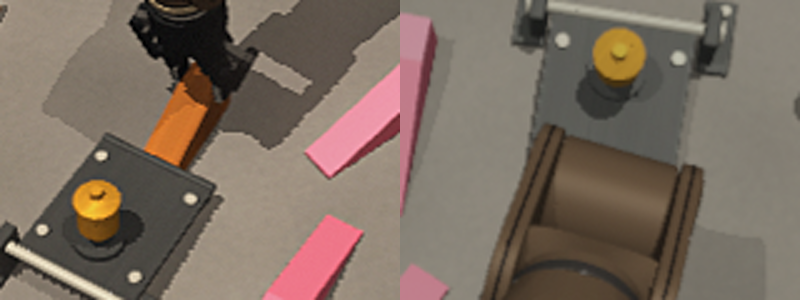

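Emit:
{"method": "jog_arm", "body": {
  "series": [
    [0.015,0,-0.0022,0.002],
    [0.015,0,-0.0022,0],
    [0,0,0,0],
    [0,0,0,0],
    [0,0,0,0],
    [0,0,0,0],
    [0,0,0,0],
    [0,0,0,0]
  ]
}}

```text
time: 14.13
eef_pos: [0.5405, -0.0237, 0.0178]
tcp_rot: [0.995, -0.06, -0.078, -0.021]
contact_force: [-1.7, -0.7, 1.3]
opening: 0.456
```

Run:
```python
from look import *
pics("8",(240,170,100,75),(280,80,120,90))
s,M=st()
```

```text
t 14.2333 pos [ 0.5405 -0.0237  0.0178] yaw -0.11762119015456525 z [-0.1533  0.0515 -0.9868] F [-1.8231  0.0523  1.516 ] q6 1.4437269093030636
```

View pics/v8.png

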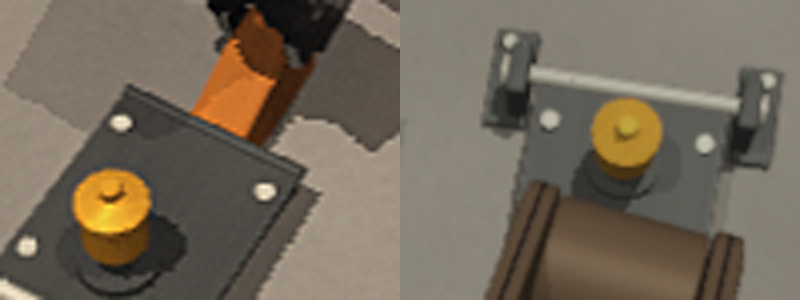

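```bash
cat > tilt.py <<'E'
from look import *
def riv(f,n="scene"):
    im=cv2.imread(f); h=cv2.cvtColor(im,cv2.COLOR_BGR2HSV)
    m=cv2.inRange(h,(0,0,140),(180,70,255)); k,l,s,c=cv2.connectedComponentsWithStats(m)
    b=(235,180,340,260) if n=="scene" else (290,80,400,200)
    out=[]
    for i in range(1,k):
        if 6<=s[i][4]<60 and b[0]<c[i][0]<b[2] and b[1]<c[i][1]<b[3]:
            x,y,w,hh=s[i][:4]; p=im[y-2:y+hh+2,x-2:x+w+2].astype(float).mean(2); g=np.clip(p-100,0,None)
            yy,xx=np.mgrid[0:p.shape[0],0:p.shape[1]]; out.append(((g*xx).sum()/g.sum()+x-2,(g*yy).sum()/g.sum()+y-2))
    return np.array(out)
E
python3 - <<'E'
from tilt import *
for f,n in(("scene0","scene"),("top0","top"),("scene6","scene"),("scene7","scene"),("scene8","scene"),("top8","top")): print(f,riv(f"pics/{f}.png",n).tolist())
E
```

```text
scene0 [[269.6980538065255, 204.26388093875215], [305.5315729047072, 221.78760045924224], [246.38829641782883, 231.6934645884605], [283.4949088960343, 250.81511254019293]]
top0 [[312.58329062019476, 91.28241927216811], [390.4014481094127, 103.18986323411102], [388.8865671641791, 111.27313432835821], [324.48398576512454, 115.92099644128113], [370.7892145369285, 123.2506447831184], [317.19060568603214, 162.54462299134735], [363.33019534008, 169.84937632384091]]
scene6 [[269.7741366271742, 203.65086967481724], [305.6983887210473, 221.08232628398792], [246.3361909175162, 231.59684893419833], [283.5016146393972, 250.6426264800861]]
scene7 [[269.60157964019305, 201.39754278192189], [305.73399458972045, 219.0171325518485], [246.28784838350055, 231.320624303233], [283.39869147413617, 250.27172357391126]]
scene8 [[269.704862674471, 200.08081945069787], [305.8138329679091, 217.35678692445686], [245.93194882254775, 230.79714444650472], [283.3126684636119, 249.97824412783982]]
top8 [[369.01525136509133, 84.46977970250424], [390.48572371678495, 87.46344281234528], [312.61572700296733, 91.05007418397626], [311.03089430894306, 99.35718157181572], [390.4850352112676, 103.0724765258216], [388.913593256059, 111.30874604847207], [324.5436799381523, 115.17220718979513], [371.0144424131627, 122.56599634369287], [308.6903981264637, 138.4167056986729], [300.0117783676178, 138.99104180491042], [302.47515199577055, 146.50541897964578], [302.48372911169747, 155.49824098504837], [290.51377952755905, 161.49442257217848], [303.56525, 162.75125]]
```

```bash
cat >> tilt.py <<'E'
S=riv("pics/scene0.png"); T=[(363.33,169.85),(317.19,162.54),(370.79,123.25),(324.48,115.92)]
X=np.array([tri(s,t)[0] for s,t in zip(S,T)])
yaw=-.12;u=np.array([np.cos(yaw),np.sin(yaw),0]);v=np.array([-np.sin(yaw),np.cos(yaw),0])
lip=np.array([.6164,-.0345,.017])          # bar centre, dropped
pl=u*np.cos(.175)+np.array([0,0,1])*np.sin(.175)
H=lip+pl*.160
def theta(S1):
    th=np.linspace(-.175,.1,276); r=[]
    for i in (0,1):
        P=np.array([proj("scene",H+R.from_rotvec(-v*(t+.175)).apply(X[i]-H))[0] for t in th]); P+=S[i]-P[0]
        d=np.linalg.norm(P-S1[i],axis=1); r.append((th[d.argmin()],d.min()))
    return r
E
python3 - <<'E'
from tilt import *
print(X,H)
for f in "678": print(f,theta(riv(f"pics/scene{f}.png")))
E
```

```text
[[ 0.6375 -0.0896  0.0298]
 [ 0.6514  0.0141  0.0285]
 [ 0.7398 -0.1029  0.0476]
 [ 0.7538  0.0008  0.0471]] [ 0.7728 -0.0534  0.0449]
6 [(np.float64(-0.175), np.float64(0.6177146633429845)), (np.float64(-0.175), np.float64(0.724733867610634))]
7 [(np.float64(-0.175), np.float64(2.8679612434743027)), (np.float64(-0.175), np.float64(2.7778529414751656))]
8 [(np.float64(-0.175), np.float64(4.183067029528163)), (np.float64(-0.175), np.float64(4.4397949641077))]
```

```bash
sed -i 's/from_rotvec(-v\*/from_rotvec(v*/' tilt.py
python3 - <<'E'
from tilt import *
for f in "678": print(f,theta(riv(f"pics/scene{f}.png")))
E
```

```text
6 [(np.float64(-0.156), np.float64(0.1038627738866729)), (np.float64(-0.152), np.float64(0.12714150206755173))]
7 [(np.float64(-0.08299999999999999), np.float64(0.13362110846667297)), (np.float64(-0.08299999999999999), np.float64(0.1215092514745564))]Traceback (most recent call last):
  File "<stdin>", line 2, in <module>
  File "tilt.py", line 21, in theta
    P=np.array([proj("scene",H+R.from_rotvec(v*(t+.175)).apply(X[i]-H))[0] for t in th]); P+=S[i]-P[0]
                ~~~~^^^^^^^^^^^^^^^^^^^^^^^^^^^^^^^^^^^^^^^^^^^^^^^^^^^
  File "h.py", line 16, in proj
    K,D,R,t=cal(n); return cv2.projectPoints(np.array(X,float).reshape(-1,3),cv2.Rodrigues(R)[0],t,K,D)[0][:,0]
            ~~~^^^
  File "h.py", line 4, in cal
    c=vision.get_calibration(n); f=200/np.tan(np.radians(c["vfov"]/2))
ValueError: time passes only in moves, steps and waits
```

```bash
sed -i 's/^def cal(n):/import functools\n@functools.lru_cache(None)\ndef cal(n):/' h.py
python3 - <<'E'
from tilt import *
for f in "678": print(f,theta(riv(f"pics/scene{f}.png")))
E
```

```text
6 [(np.float64(-0.156), np.float64(0.1038627738866729)), (np.float64(-0.152), np.float64(0.12714150206755173))]
7 [(np.float64(-0.08299999999999999), np.float64(0.13362110846667297)), (np.float64(-0.08299999999999999), np.float64(0.1215092514745564))]
8 [(np.float64(-0.03899999999999998), np.float64(0.4339091384491812)), (np.float64(-0.023999999999999994), np.float64(0.2647524300294862))]
```

Emit:
{"method": "jog_arm", "body": {
  "series": [
    [0.015,0,-0.0026,0.002],
    [0,0,0,0],
    [0,0,0,0],
    [0,0,0,0],
    [0,0,0,0],
    [0,0,0,0],
    [0,0,0,0],
    [0,0,0,0]
  ]
}}

```text
time: 14.9
eef_pos: [0.5503, -0.0245, 0.0176]
tcp_rot: [0.994, -0.061, -0.085, -0.022]
contact_force: [-2.0, 0.8, 1.4]
opening: 0.455
```

Run:
```python
from tilt import *
pics("9",(240,170,100,75),(280,80,120,90))
s,M=st(); print(riv("pics/scene9.png").tolist(),theta(riv("pics/scene9.png")))
```

```text
t 15.0 pos [ 0.5503 -0.0245  0.0176] yaw -0.11874540323112885 z [-0.1657  0.0534 -0.9847] F [-2.2106  0.1617  1.3296] q6 1.4487996913399843
[[269.6367271608736, 199.3488157490003], [305.7484076433121, 216.6660031847134], [245.89739471805854, 230.62598144182726], [283.29346210995544, 249.92552005943537]] [(np.float64(-0.012999999999999984), np.float64(0.506795858751282)), (np.float64(0.0020000000000000018), np.float64(0.2568859454840358))]
```

View pics/v9.png

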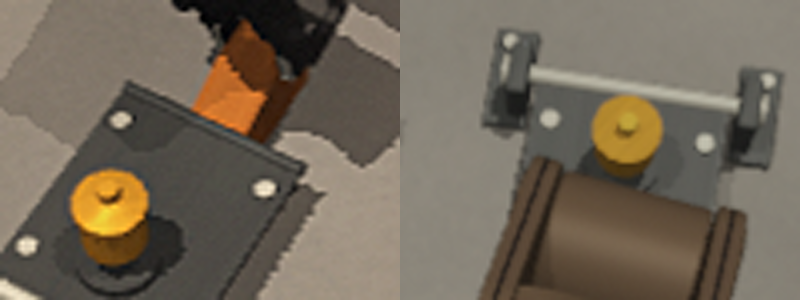

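Emit:
{"method": "jog_arm", "body": {
  "series": [
    [0,0,0,0],
    [0,0,0,0],
    [0,0,0,0],
    [0,0,0,0],
    [0,0,0,0],
    [0,0,0,0],
    [0,0,0,0],
    [0,0,0,0]
  ],
  "grip": 0.075
}}

```text
time: 15.67
eef_pos: [0.5504, -0.0243, 0.0167]
tcp_rot: [0.994, -0.061, -0.085, -0.022]
contact_force: [-0.3, -0.3, 0.0]
opening: 0.882
```

Run:
```python
from tilt import *
pics("10",(240,170,100,75),(280,80,120,90))
s,M=st(); print(theta(riv("pics/scene10.png")),M.T@np.array([0,0,.02]))
```

```text
t 15.7667 pos [ 0.5504 -0.0244  0.0167] yaw -0.11935740427497318 z [-0.1656  0.0544 -0.9847] F [-0.1882  0.2013 -0.7164] q6 1.4485718467368127
[(np.float64(-0.012999999999999984), np.float64(0.5001472079528092)), (np.float64(0.0020000000000000018), np.float64(0.24997619696133522))] [-0.0034 -0.0007 -0.0197]
```

View pics/v10.png

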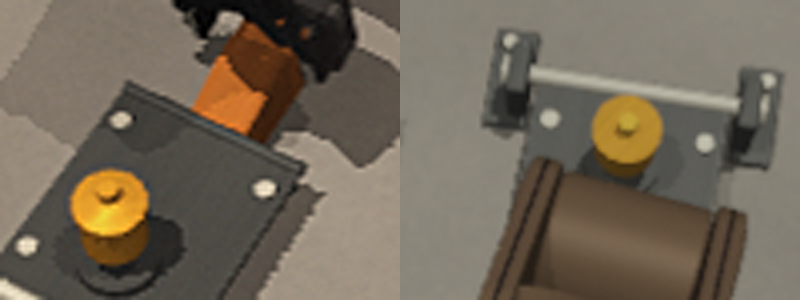

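The wedge holds with the fingers open. I'll go straight up (tool -0.0034, -0.0007, -0.0197 per 20 mm) to get a clear view.

Emit:
{"method": "jog_arm", "body": {
  "series": [
    [-0.003,0,-0.015,0],
    [-0.004,0,-0.02,0],
    [-0.004,0,-0.02,0],
    [-0.005,0,-0.02,0],
    [-0.008,0,-0.02,0],
    [-0.012,0,-0.02,0],
    [-0.02,0,-0.02,0],
    [-0.02,0,-0.02,0]
  ]
}}

```text
time: 16.43
eef_pos: [0.4976, -0.0234, 0.1824]
tcp_rot: [0.994, -0.061, -0.092, -0.024]
contact_force: [0.4, -0.0, 0.5]
opening: 0.875
```

Emit:
{"method": "jog_arm", "body": {
  "series": [
    [0,0.03,-0.02,0],
    [0,0.04,-0.005,0],
    [0,0.04,0,0],
    [0,0.04,0,0],
    [0,0.04,0,0],
    [0,0.04,0,0],
    [0,0.02,0,0],
    [0,0,0,0]
  ]
}}

```text
time: 17.1
eef_pos: [0.4712, -0.2824, 0.2097]
tcp_rot: [0.995, -0.057, -0.083, -0.02]
contact_force: [0.4, 0.0, 0.1]
opening: 0.878
```

Run:
```python
from tilt import *
pics("11",(240,160,120,90),(280,80,160,120))
s,M=st(); print(theta(riv("pics/scene11.png"))); print(riv("pics/top11.png","top").tolist())
```

```text
t 17.2 pos [ 0.4717 -0.2792  0.2096] yaw -0.11016120519810889 z [-0.1631  0.0503 -0.9853] F [-0.1578  0.9502 -0.2209] q6 1.012574076604034
[(np.float64(-0.009999999999999981), np.float64(0.42985045104845154)), (np.float64(0.0010000000000000009), np.float64(0.2671393911350601))]
[[357.49231782265144, 82.49714661984197], [312.62383679312813, 91.02684323550466], [393.4935956933358, 90.99795804715055], [311.02340093603743, 99.34841393655746], [390.5009917823746, 103.06630773590253], [388.9137055837563, 111.31065989847716], [324.49525976488434, 115.01971937808115], [395.78775857183336, 115.05270614905072], [371.07815668202767, 122.34709677419355], [316.88, 160.65972850678733], [364.00339097999324, 168.06798914886403]]
```

View pics/v11.png

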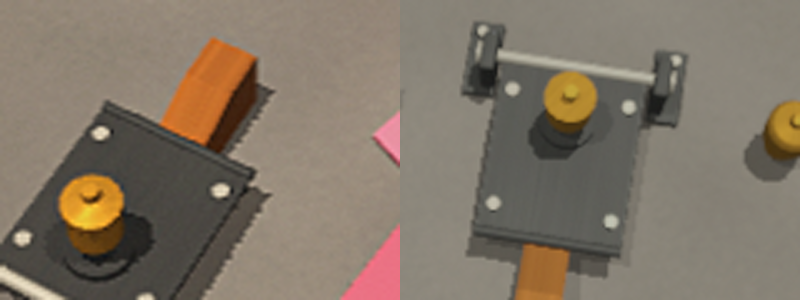

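Both views are clear now, so I'll triangulate the four rivets for the tilt and measure how far in the wedge is.

Run:
```python
from tilt import *
S1=riv("pics/scene11.png"); T1=[(364.0,168.07),(316.88,160.66),(371.08,122.35),(324.5,115.02)]
Y=np.array([tri(s,t)[0] for s,t in zip(S1,T1)])
for P in(X,Y):
    for a,b in((0,2),(1,3)): d=P[b]-P[a]; print("slope",np.arctan2(d[2],d[:2]@u[:2]),"len",np.linalg.norm(d))
    print("z",P[:,2])
im=vision.read_camera("top")[:,:,::-1]; cv2.imwrite("pics/t12.png",cv2.resize(im[160:260,290:390],(800,800))[:600]); 
s=cv2.imread("pics/scene11.png"); cv2.imwrite("pics/s12.png",cv2.resize(s[160:220,270:350],(800,600),interpolation=cv2.INTER_CUBIC))
for n in("scene11","top11"):
    h=cv2.cvtColor(cv2.imread(f"pics/{n}.png"),cv2.COLOR_BGR2HSV); m=cv2.inRange(h,(3,120,40),(20,255,255))
    for c in cv2.findContours(m,0,2)[0]:
        if cv2.contourArea(c)>150: 
            x,y,w,hh=cv2.boundingRect(c)
            if 270<x<350 and 150<y<230: print(n,cv2.approxPolyDP(c,1.5,True)[:,0].tolist())
```

```text
slope 0.17096292804684113 len 0.10465228086812096
slope 0.17778717349330464 len 0.10494480888880095
z [0.0298 0.0285 0.0476 0.0471]
slope 0.015344644080144278 len 0.10478726574163647
slope 0.01245023009411486 len 0.1051042450601219
z [0.0514 0.0508 0.053  0.0521]
scene11 [[303, 171], [288, 197], [305, 205], [316, 190], [316, 177]]
top11 [[330, 177], [324, 216], [340, 219], [347, 180]]
```

View pics/s12.png

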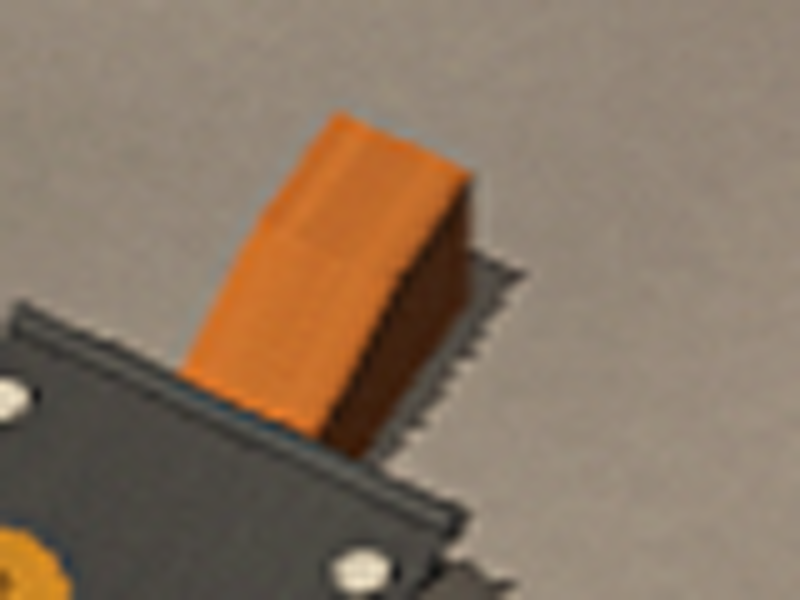

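View pics/t12.png

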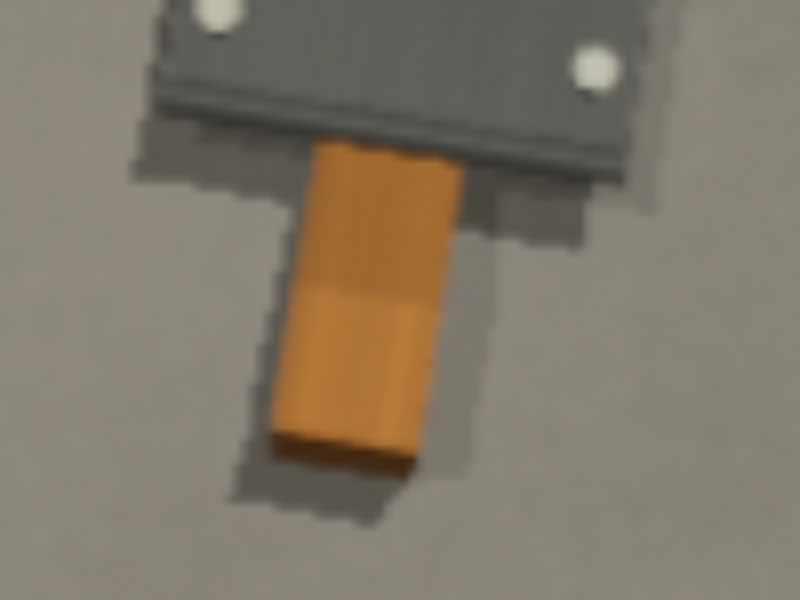

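Run:
```python
from tilt import *
q=lambda x,y:(290+x/8,160+y/8)
h=(plane("top",q(272,432),.057)+plane("top",q(418,458),.057))/2
for dy in (0,-10): # bar edge / centre
    l=(plane("top",q(157,103+dy),.041)+plane("top",q(625,175+dy),.041))/2; print("lip",l,"heel",h,"u dist",(l-h)@u,"v off",(l-h)@v)
e=(plane("top",q(300,283),.057)+plane("top",q(442,305),.057))/2; print("heel len",(e-h)@u)
S2=lambda x,y:(270+x/10,160+y/10)
h=(plane("scene",S2(340,112),.057)+plane("scene",S2(472,178),.057))/2
l=(plane("scene",S2(20,302),.0485)+plane("scene",S2(466,520),.0485))/2; print("scene",(l-h)@u,(l-h)@v)
for f in("6","7","8","9","10","11"): 
    r=riv(f"pics/scene{f}.png"); print(f,(r-S)[:2].tolist())
```

```text
lip [ 0.6164 -0.0355  0.041 ] heel [ 0.529  -0.0249  0.057 ] u dist 0.08801999323420155 v off -5.070900232845329e-05
lip [ 0.6192 -0.0354  0.041 ] heel [ 0.529  -0.0249  0.057 ] u dist 0.0907994650844023 v off 0.00035271866302670447
heel len 0.0415298701224774
scene 0.08650822308874197 0.00011082785097877265
6 [[0.07608282064870764, -0.6130112639349079], [0.16681581634009035, -0.705274175254317]]
7 [[-0.09647416633242756, -2.866338156830267], [0.20242168501323476, -2.770467907393737]]
8 [[0.006808867945494512, -4.183061488054278], [0.2822600632018748, -4.430813534785386]]
9 [[-0.06132664565188861, -4.915065189751857], [0.21683473860485947, -5.1215972745288525]]
10 [[-0.0700830569825257, -4.92414906794167], [0.21149365630702732, -5.103567178735119]]
11 [[-0.15582446342637013, -4.989218544611617], [0.2288783228972875, -5.1019114523853375]]
```

The estimates of what is left range from 0.005 to 0.0135 rad low, which is about 2 to 5 mm of wedge travel. There is time for one nudge of about 3.5 mm, so I'll regrip.

Run:
```python
from look import *
to((.545,-.0244,.15),-.12)
```

```text
t 17.25 pos [ 0.472  -0.2782  0.2096] yaw -0.10845189038533228 z [-0.1632  0.0504 -0.9853] F [-0.5061  0.6674  0.1208] q6 1.0125531841890263
tool delta [ 0.0545 -0.2584  0.0596] spin 0.01154810961466772
```

Emit:
{"method": "jog_arm", "body": {
  "series": [
    [0.008,-0.034,0.003,0.002],
    [0.008,-0.036,0.003,0.002],
    [0.008,-0.036,0.003,0.002],
    [0.008,-0.036,0.003,0.002],
    [0.008,-0.036,0.003,0.002],
    [0.008,-0.036,0.003,0.002],
    [0.005,-0.02,0.003,0],
    [0,0,0,0]
  ],
  "grip": 0.08
}}

```text
time: 17.92
eef_pos: [0.5491, -0.0281, 0.1873]
tcp_rot: [0.995, -0.056, -0.083, -0.021]
contact_force: [-1.5, -0.8, -0.2]
opening: 0.937
```

Run:
```python
from look import *
to((.55,-.0244,.09),-.12)
```

```text
t 17.9167 pos [ 0.5491 -0.0281  0.1873] yaw -0.11003904779464704 z [-0.1623  0.0513 -0.9854] F [-1.4501 -0.7609 -0.1597] q6 1.4392651488657198
tool delta [ 0.0168 -0.0006  0.0959] spin 0.009960952205352952
```

Emit:
{"method": "jog_arm", "body": {
  "series": [
    [0.002,0,0.015,0.005],
    [0.003,0,0.015,0.005],
    [0.003,0,0.015,0],
    [0.003,0,0.015,0],
    [0.003,0,0.015,0],
    [0.002,0,0.01,0],
    [0,0,0,0],
    [0,0,0,0]
  ]
}}

```text
time: 18.58
eef_pos: [0.5488, -0.0149, 0.1006]
tcp_rot: [0.995, -0.051, -0.082, -0.019]
contact_force: [0.6, -0.0, 0.4]
opening: 0.934
```

Run:
```python
from look import *
pics("13",(240,130,160,120),(280,80,160,120));to((.5500,-.0244,.018),-.12)
```

```text
t 18.6833 pos [ 0.5493 -0.0152  0.1011] yaw -0.10099701880637844 z [-0.1596  0.0469 -0.9861] F [-0.4741  0.4145  1.4197] q6 1.4511784385725677
tool delta [0.0152 0.0116 0.0814] spin 0.01900298119362155
```

View pics/v13.png

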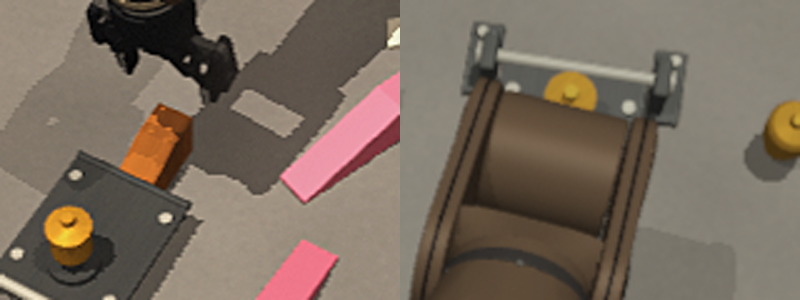

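Emit:
{"method": "jog_arm", "body": {
  "series": [
    [0,0.006,0,0.012],
    [0,0.004,0,0.008],
    [0.001,0,0.01,0],
    [0.002,0,0.01,0],
    [0.002,0,0.01,0],
    [0.001,0,0.006,0],
    [0,0,0,0],
    [0,0,0,0]
  ]
}}

```text
time: 19.35
eef_pos: [0.5503, -0.0266, 0.0636]
tcp_rot: [0.995, -0.063, -0.079, -0.018]
contact_force: [0.4, -0.5, 0.1]
opening: 0.938
```

Run:
```python
from look import *
to((.5490,-.0244,.018),-.12)
```

```text
t 19.35 pos [ 0.5503 -0.0266  0.0636] yaw -0.12486296222007008 z [-0.154   0.0456 -0.987 ] F [ 0.3941 -0.5335  0.1315] q6 1.4567783565110535
tool delta [ 0.0057 -0.0008  0.0453] spin -0.004862962220070086
```

Emit:
{"method": "jog_arm", "body": {
  "series": [
    [0.001,-0.001,0.01,-0.003],
    [0.001,0,0.01,0],
    [0.001,0,0.008,0],
    [0.001,0,0.006,0],
    [0.001,0,0.005,0],
    [0,0,0.003,0],
    [0,0,0,0],
    [0,0,0,0]
  ]
}}

```text
time: 20.02
eef_pos: [0.548, -0.0234, 0.0157]
tcp_rot: [0.995, -0.061, -0.08, -0.018]
contact_force: [-0.2, -0.0, 0.2]
opening: 0.942
```

Run:
```python
from look import *
to((.5490,-.0244,.018),-.12)
```

```text
t 20.0167 pos [ 0.548  -0.0234  0.0157] yaw -0.12072618962534828 z [-0.1561  0.0461 -0.9867] F [-0.2339 -0.0067  0.2202] q6 1.4558085213562484
tool delta [ 0.0007  0.0008 -0.0024] spin -0.0007261896253482891
```

Emit:
{"method": "jog_arm", "body": {
  "series": [
    [0,0.001,-0.002,0],
    [0,0,0,0],
    [0,0,0,0],
    [0,0,0,0],
    [0,0,0,0],
    [0,0,0,0],
    [0,0,0,0],
    [0,0,0,0]
  ],
  "grip": 0.03,
  "grip_force": 40
}}

```text
time: 20.68
eef_pos: [0.5492, -0.0248, 0.0192]
tcp_rot: [0.995, -0.061, -0.078, -0.018]
contact_force: [-0.6, -1.4, -1.1]
opening: 0.457
```

Run:
```python
from tilt import *
pics("14",(240,170,100,75),(280,80,120,90));st();print((riv("pics/scene14.png")-S)[:2])
```

```text
t 20.7833 pos [ 0.5492 -0.0247  0.0192] yaw -0.1207808974612814 z [-0.1534  0.0455 -0.9871] F [ 0.4002  0.4019 -0.59  ] q6 1.4541700126161536
[[-0.0893 -4.8576]
 [ 0.2116 -5.1069]]
```

Emit:
{"method": "jog_arm", "body": {
  "series": [
    [0.008,0,-0.001,0],
    [0,0,0,0],
    [0,0,0,0],
    [0,0,0,0],
    [0,0,0,0],
    [0,0,0,0],
    [0,0,0,0],
    [0,0,0,0]
  ]
}}

```text
time: 21.45
eef_pos: [0.5524, -0.025, 0.0193]
tcp_rot: [0.994, -0.061, -0.085, -0.018]
contact_force: [-2.6, 0.1, -0.3]
opening: 0.452
```

Run:
```python
from tilt import *
pics("15",(240,170,100,75),(280,80,120,90));st();print((riv("pics/scene15.png")-S)[:2])
```

```text
t 21.55 pos [ 0.5524 -0.0251  0.0193] yaw -0.11963384585874003 z [-0.1674  0.0468 -0.9848] F [-2.1586 -0.4157  0.0457] q6 1.4560778768715363
[[-0.1424 -5.0888]
 [ 0.2369 -5.3733]]
```

It moved 3.2 mm and the rivets shifted by about 0.008 rad. Releasing and retreating.

Emit:
{"method": "jog_arm", "body": {
  "series": [
    [0,0,0,0],
    [0,0,0,0],
    [0,0,0,0],
    [0,0,0,0],
    [0,0,0,0],
    [0,0,0,0],
    [0,0,0,0],
    [0,0,0,0]
  ],
  "grip": 0.075
}}

```text
time: 22.22
eef_pos: [0.554, -0.0254, 0.0202]
tcp_rot: [0.994, -0.061, -0.084, -0.018]
contact_force: [-0.5, 0.2, -0.1]
opening: 0.88
```

Emit:
{"method": "jog_arm", "body": {
  "series": [
    [-0.003,0,-0.015,0],
    [-0.004,0,-0.02,0],
    [-0.004,0,-0.02,0],
    [-0.005,0,-0.02,0],
    [-0.008,0,-0.02,0],
    [-0.012,0,-0.02,0],
    [-0.02,0,-0.02,0],
    [-0.02,0,-0.02,0]
  ]
}}

```text
time: 22.88
eef_pos: [0.501, -0.0232, 0.1856]
tcp_rot: [0.994, -0.061, -0.091, -0.02]
contact_force: [0.5, -0.4, -0.8]
opening: 0.878
```

Emit:
{"method": "jog_arm", "body": {
  "series": [
    [0,0.03,-0.02,0],
    [0,0.04,-0.005,0],
    [0,0.04,0,0],
    [0,0.04,0,0],
    [0,0.04,0,0],
    [0,0.04,0,0],
    [0,0.02,0,0],
    [0,0,0,0]
  ]
}}

```text
time: 23.55
eef_pos: [0.4746, -0.282, 0.2147]
tcp_rot: [0.995, -0.057, -0.082, -0.016]
contact_force: [0.4, -0.0, -0.0]
opening: 0.878
```

Run:
```python
from tilt import *
pics("16",(220,120,200,150),(260,80,220,165));st()
S1=riv("pics/scene16.png");T0=riv("pics/top16.png","top")
T1=[min(T0.tolist(),key=lambda p:np.hypot(p[0]-a,p[1]-b)) for a,b in[(364.0,168.07),(316.88,160.66),(371.08,122.35),(324.5,115.02)]]
print(S1.tolist(),T1)
Y=np.array([tri(s,t)[0] for s,t in zip(S1,T1)])
for a,b in((0,2),(1,3)): d=Y[b]-Y[a]; print("slope",np.arctan2(d[2],d[:2]@u[:2]))
print(theta(S1))
```

```text
t 23.65 pos [ 0.4751 -0.2788  0.2146] yaw -0.11081192263624695 z [-0.1625  0.0429 -0.9858] F [ 0.0015 -0.0219  0.0771] q6 1.0199334958414568
[[269.491739552964, 199.1231778425656], [305.7826891447368, 216.41097861842104], [245.98554265933618, 230.6827530034616], [283.2670334320779, 249.86754126110876]] [[364.0994601668575, 167.93227547848846], [316.80543459327646, 160.48022992510016], [371.0980906027705, 122.35623362036691], [324.52965311450953, 114.958597538232]]
slope 0.006626684648220687
slope 0.0017431970082719753
[(np.float64(-0.003999999999999976), np.float64(0.4129778785032563)), (np.float64(0.01200000000000001), np.float64(0.3172345402026192))]
```

View pics/v16.png

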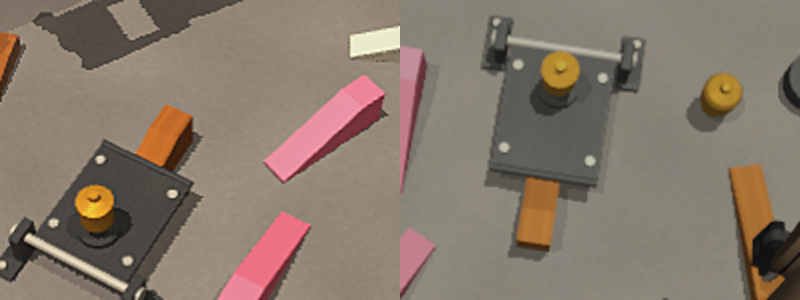

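View pics/top16.png

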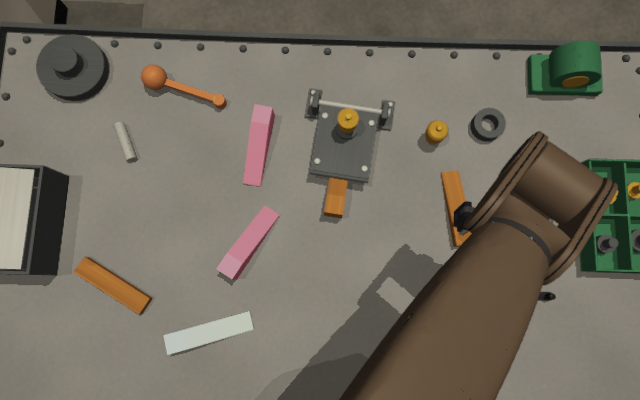

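The plate reads level: two-view slope about -0.004 rad, one-view about +0.004. The wedge is centred at top-view (336,197), nothing else has moved, and the gripper is clear at 0.21 m.

```bash
python3 -c "
from plant import workorder
print(workorder.sign_off())"
```

```text
the job is handed in; nothing more can be done
None
```

I pushed the tall oak wedge thin end first under the middle of the lip. The bed plate now sits level as far as I can measure, and I handed the job in at about 24 s of the 38 allowed.

- **Choosing the wedge:** its heel triangulated to about 57 mm. The low wedge measured about 27 mm and stays where it was, as do the pink, white and plain-bar look-alikes.
- **How it went in:** I set the wedge down in front of the lip, regripped it, and pushed it in about 0.11 m. A check then showed the lip slightly low, by 0.005–0.0135 rad, so I regripped and nudged it 3 mm further.
- **Last checks:** the two methods straddle level. The four rivets seen in both cameras gave about -0.004 rad; the scene camera alone gave about +0.004 (its two rivets read -0.004 and +0.012).
- **State at hand-in:** before the final nudge the wedge was within about 1 mm of the lip's middle, and it still looks centred. It held after I let go, with the gripper clear of everything.
- **Tool tilt:** the tool pitched to about 0.17 rad while pushing under load. The force readings after each move stayed below about 5 N.

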